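# Seat a keyed distance ring and its end cover on a pump adapter flange

## Robot

A 7-joint arm with a two-finger parallel gripper is mounted at the origin on a cart in front of the work surface, level with it; the furniture and walls round the work are solid. World frame = base frame: x ahead of the robot, y to its left, z up, the work surface at z = 0. Lengths are in mm, angles in rad, forces in N, time in s.
With the tool pointing down it reaches from about 400 to 875 mm from the base axis. Payload 4.4 kg.
Tool frame: the origin (TCP) lies on the centre line of the jaws, within the pads' length; the fingertips stand 25 mm ahead of it and the grasp point (between the pads) lies 6 mm ahead of it; x points along the fingers, y is the direction in which the jaws open and shut, and the axes are right-handed (so a half turn about x gives the same grasp; the last joint's range is limited). The gripper opens to 85 mm and grips with 20 to 120 N. Pads are 22 mm wide; open, the fingers measure 114 mm over their backs; the gripper's body (76 mm by 85 mm) begins 54 mm behind the grasp point. The pads swing forward as they close: fully open they stand 13 mm farther back than shut.
Start: joints at [-1.373, 0.628, 0.038, 1.517, -0.027, 0.996, -0.02], TCP at [169.463, 627.535, 225.013] pointing down, gripper open.
Joint ranges: [-3.06, 3.06], [-0.37, 2.12], [-1.25, 1.32], [0.18, 2.47], [-1.1, 4.24], [0.23, 1.98], [-2.94, 2.94]. Speed limits (rad/s): [2.57, 2.57, 3.14, 3.14, 3.14, 3.14, 3.14].

## Interface

Orientations are given as [roll, pitch, yaw] about the fixed x, y, z axes, in that order (R = Rz(yaw) Ry(pitch) Rx(roll)).
In Python, from cell import * gives the robot as it stands. The module is installed in compiled form; this text tells all that it offers.
- The arm moves only by the tool jog_arm, never from a script. Its argument "series" is a list of rows, each a list of 3 entries, a list of its own where there are three numbers: the turn, a rotation vector about the tool's x, y, z in degrees, then the shift along the tool's x, y, z in mm, then the gripper's target within -1 to 1 (shut at 1, half-way at 0, fully open at -1). In form: [[[rx, ry, rz], [dx, dy, dz], hand], ...]. A call has 1 to 8 rows; each row shifts and turns the commanded pose from where the row before left it, along the tool's axes as they then stand; what a row does not reach is not made up. A row lasts 1/8 s, in which the tool goes at most 62.5 mm and 10.7 degrees, less where a joint would pass 70% of its speed; a pose out of reach is approached as far as the arm can. A call is refused whole if a number of a shift passes 62.5 or a number of a turn 10.7, either way. A call with a gripper value outside its range is refused whole. The fingers move at their own pace and stop on an object; the grip force is fixed at half the most. Time passes only in rows, so rows that do not move let the fingers close. It gives the time, the measured TCP pose, the force and the opening at its end, in the units of the state.
- read_state(): the state, without advancing time (a new reading comes with each control period).
- get_image(name): name is "scene" or "side" or "wrist"; returns a dict with "img" (480x640x3 uint8, red, green, blue), "range_z" (480x640 float32, mm along the optical axis (not along the pixel's ray), 0 where there is no reading), "fovy" (degrees; the focal length in pixels is half the picture's height over the tangent of half this angle, whatever the lens; pixels are square), "cx", "cy" (the principal point, pixels), "cam_to_world" (4x4, takes a point from camera to world coordinates). Camera axes: x right, y up, looking along -z (the intrinsics and any distortion apply to the point x, -y, -z); pixel columns grow to the right and rows downward; lengths in mm; the calibration is good to about 2 mm. A picture is of the moment at which its call begins.
- finish_job(): hands the job in, once; it reports no verdict.
The state is a dict: "clock": time; "qpos": joint angles; "qd": joint speeds; "tau": joint torques, N m; "eef_pos": TCP position; "tool_rot": TCP orientation; "force": force on the tool from outside, world axes, zero at the start; "torque": the same for the moment, N m; "width": finger opening in mm.
Only numpy, scipy, OpenCV 4.12 (cv2) and the standard library are available. Lean on these libraries where they do the work, as an engineer would, in place of code of your own. Each camera call takes 0.05 s, during which the arm holds its last target. There are 200 camera calls.

## Task

Build up the pump adapter: the distance ring has been put over the flange's spigot but its lugs are still riding on the flange face. Turn the ring on the spigot, without lifting it off, until its lugs drop into the flange's notches and it sits down fully; then set the end cover on top so that its lugs drop into the ring's notches and it sits flat, and let go. Leave the micrometer and the caliper where they are.

Things in the scene. Friction and masses are not known exactly. Their poses are not given: they have to be found in the camera images.
- flange: Dark cast-iron flange, fixed to the bench, place and yaw vary. Round foot 144 mm across, 12 mm high; round top face 96 mm across, 62 mm high. Three bolt ears, 28 mm wide with round ends, reach to 76 mm radius at 0, 120, 240 degrees from its x axis, 44 to 61 mm high. Origin: centre of the foot's underside, on the bench; z up.
- flange_face (a point): Centre of the flange's top face, 62 mm above the bench (axes as the flange). Three notches 20 mm wide, 11 mm deep, open at the rim, cut the face at 60, 180, 300 degrees from x. A spigot 48 mm across with chamfered tip stands here, 22 mm above the face (hidden inside the ring).
- ring: Loose aluminium distance ring, about 0.4 kg, over the spigot (51 mm bore). Body 96 mm across, 10 to 40 mm above its origin. Below it three lugs 16 mm wide, 10 mm high at 60, 180, 300 degrees from x. Ears like the flange's at 0, 120, 240 degrees, 13 to 33 mm above the origin, to push on. Origin: on the axis, level with the lug tips; 62 mm above the flange's at first, 52 mm when seated.
- ring_face (a point): Centre of the ring's top face, 40 mm above the ring's origin (axes as the ring); three notches 20 mm wide, 11 mm deep cut it at 60, 180, 300 degrees. Ears, lugs and notches are all alike: any of three positions fits, ears then stand over ears. The ring turns either way with light dry friction; it starts 0.45 rad or more from the nearest fit and drops 10 mm by its own weight when it fits.
- cover: Loose aluminium end cover, about 0.4 kg, standing on its lugs on the bench. Plate 96 mm across, 10 to 24 mm above its origin; ears like the ring's at 0, 120, 240 degrees; below it three lugs 16 mm wide, 10 mm high, tips chamfered, at 60, 180, 300 degrees. Origin: on the axis, level with the lug tips; z up. Seated on the ring it is 30 mm above the ring's origin; any of three positions fits.
- cover_boss (a point): Centre of the top of the cover's round boss, 60 mm above the cover's origin (axes as the cover). The boss is 44 mm across with straight sides from 27 to 58 mm above the cover's origin, free all round: the place to grip from above.
- micrometer: Outside micrometer lying flat, 131 x 49 x 19 mm, origin at the centre of its underside, its length along its y axis. A bystander: do not disturb.
- caliper: Caliper lying flat, 235 x 72 x 15 mm, origin at the centre of its underside, its length along its y axis. A bystander: do not disturb.

How it is judged (in metres and radians):
On the way:
1. the ring has been turned until its lugs dropped into the flange's notches and it sits flat on the flange (z of ring in the frame of flange below 0.0545 m and angle between ring's own z axis and vertical below 0.035 rad and horizontal distance between ring and flange below 0.005 m), for 0.2 s.
At the end, for the whole second after the job is handed in: Ring level on the flange, lugs in the notches (origin at most 54.5 mm above the flange's); cover level on the ring, lugs in its notches (origin 27 to 32.5 mm above the ring's); both within 5 mm of the centre below, tilt under 2 degrees, at rest (all of step 1 and z of cover in the frame of ring between 0.027 and 0.0325 m and angle between cover's own z axis and vertical below 0.035 rad and horizontal distance between cover and ring below 0.005 m and linear speed of each of ring, cover below 0.02 m/s); the robot touches nothing.
It fails at once if the ring is lifted off the spigot (raised more than 9 mm above where it rode at the start) (z of ring in the frame of flange above 0.071 m).
It fails at once if the micrometer is moved more than 15 mm (distance of micrometer from where it was at the start of the episode above 0.015 m).
It fails at once if the caliper is moved more than 15 mm (distance of caliper from where it was at the start of the episode above 0.015 m).
It also fails if it takes over 54 s, if anything falls off the work surface, if the arm or the gripper's body presses on something with over 40 N, if the wrist force passes 120 N, or if a joint passes its speed limit or range.

## Working session

There is one attempt and no reset: what is moved stays moved. The work goes in short steps, Python scripts to look and compute and a tool call to move; the robot and the scene stay as the last step left them, time stands still between calls to the robot, and variables do not carry over. Pictures are saved under pics/ and viewed, about 8 in all and at most 12, crops included, and the job is handed in when it is done.

Besides the shell and the picture viewer there is one more tool, called after "Emit:" as a command line: name --argument value ..., lists and objects as JSON in quotes. jog_arm: Moves the arm, as the interface text tells. Its arguments: {"type":"object","properties":{"series":{"type":"array"}},"required":["series"]}

```bash
mkdir -p pics; cat > h.py <<'E'
from cell import *
import numpy as np, cv2
def cloud(d):
    H,W=d["range_z"].shape; f=H/2/np.tan(np.radians(d["fovy"])/2)
    v,u=np.mgrid[:H,:W]; z=d["range_z"].astype(float)
    P=np.stack([(u-d["cx"])/f*z,-(v-d["cy"])/f*z,-z,np.ones_like(z)],-1)@np.array(d["cam_to_world"]).T
    P=P[...,:3]; P[z<=0]=np.nan
    return P
E
python3 - <<'E'
from h import *
s=read_state(); print(s)
for n in ("scene","side"):
    d=get_image(n); print({k:d[k] for k in d if k not in("img","range_z")})
    np.savez("pics/%s0.npz"%n,**d)
    cv2.imwrite("pics/%s0.png"%n,d["img"][...,::-1])
E
```

```text
{'clock': 0.0, 'qpos': array([-1.37279914,  0.6293473 ,  0.03843232,  1.51837741, -0.02700304,
        0.99632122, -0.02000274]), 'qd': array([-2.13230830e-03, -3.13255430e-04, -1.28699580e-03,  7.21271526e-04,
       -9.33968079e-04,  5.54719821e-05, -1.15421058e-03]), 'tau': array([ 5.15475858e-04, -5.63413775e+01,  1.22641649e+00, -1.93442345e+01,
        1.10007939e-02,  1.05906386e-02,  1.24755939e-06]), 'eef_pos': array([169.2828759 , 626.89497447, 224.08517521]), 'tool_rot': array([-1.56159323,  1.56886073, -1.82538723]), 'force': array([-0.37283935,  0.39031542,  0.23495319]), 'torque': array([-0.0345552 ,  0.02679948, -0.01234602]), 'width': 84.82705116665447}
{'fovy': 53.58800042835602, 'cx': 319.4213804595717, 'cy': 234.5328906383396, 'cam_to_world': array([[ 5.91473428e-01,  4.01802185e-01, -6.99080959e-01,
        -1.11307883e+02],
       [-8.06173351e-01,  2.77897855e-01, -5.22357454e-01,
        -4.57482089e+02],
       [-1.56112676e-02,  8.72540994e-01,  4.88291411e-01,
         5.85155770e+02],
       [ 0.00000000e+00,  0.00000000e+00,  0.00000000e+00,
         1.00000000e+00]])}
{'fovy': 42.02995149762459, 'cx': 315.1659221636749, 'cy': 242.03172222340197, 'cam_to_world': array([[ 8.38439240e-01,  2.37937741e-01, -4.90311403e-01,
        -8.07129874e+01],
       [-5.44590080e-01,  4.00457042e-01, -7.36923200e-01,
        -8.94704168e+02],
       [ 2.10068127e-02,  8.84884054e-01,  4.65337432e-01,
         7.09441453e+02],
       [ 0.00000000e+00,  0.00000000e+00,  0.00000000e+00,
         1.00000000e+00]])}
```

View pics/scene0.png

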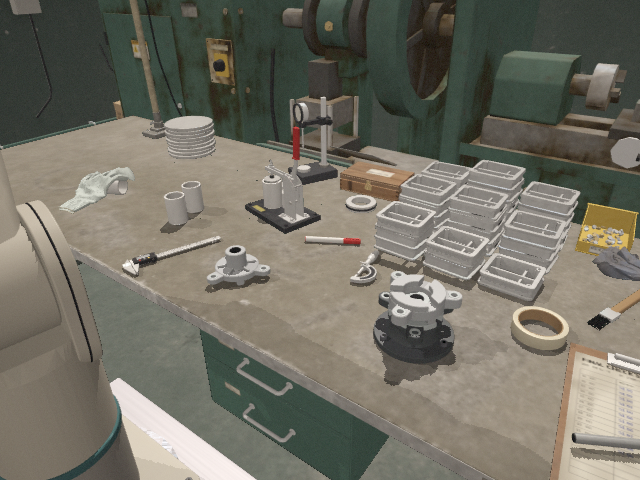

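View pics/side0.png

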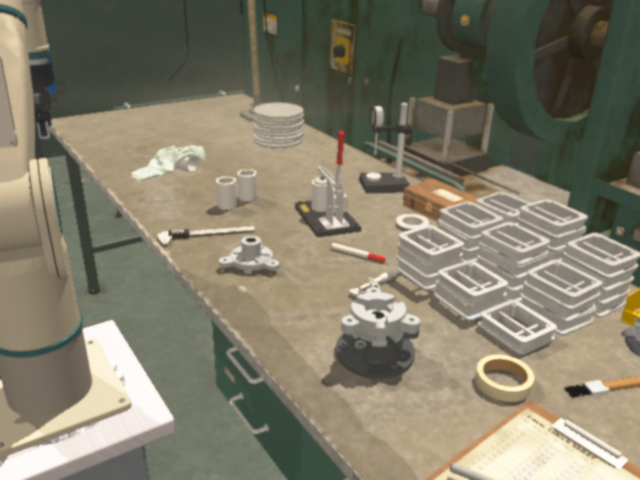

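Scene view: ring and flange at about (415,300)/(413,335), cover at (238,262), caliper at (175,255), and micrometer at (365,268), close to the flange. The side view agrees. Next I fit the poses from depth.

```bash
cat >> h.py <<'E'
from scipy.optimize import least_squares, minimize
def sdf(p,R=48.):
    "signed distance to outline: disc R plus three ears (28 wide, to 76)"
    d=np.hypot(*p.T)-R
    for k in range(3):
        a=k*2*np.pi/3; c=np.array([np.cos(a),np.sin(a)])
        t=np.clip(p@c,0,62); d=np.minimum(d,np.linalg.norm(p-t[:,None]*c,axis=1)-14)
    return d
def fit(xy,c0,H=150,cell=2.):
    "best (x,y,yaw mod 120): top-surface points inside outline, holes ignored; score = inside-fraction + coverage of outer part"
    best=None
    g=np.stack(np.meshgrid(np.arange(-80,81,3.),np.arange(-80,81,3.)),-1).reshape(-1,2)
    from scipy.spatial import cKDTree
    T=cKDTree(xy)
    def cost(q):
        c,s=np.cos(q[2]),np.sin(q[2]); Rm=np.array([[c,-s],[s,c]])
        loc=(xy-q[:2])@Rm
        out=np.clip(sdf(loc),0,6).mean()
        gi=g[(sdf(g)<-1)&(np.hypot(*g.T)>50)]
        dd=T.query(gi@Rm.T+q[:2])[0]
        return out*3+np.clip(dd,0,8).mean()
    for a in np.radians(np.arange(0,120,7.5)):
        r=minimize(cost,[*c0,a],method="Nelder-Mead",options=dict(initial_simplex=[[*c0,a],[c0[0]+8,c0[1],a],[c0[0],c0[1]+8,a],[*c0,a+.1]],maxiter=150))
        if best is None or r.fun<best.fun: best=r
    return best
E
cat > m.py <<'E'
from h import *
for n in ("scene","side"):
    d=dict(np.load("pics/%s0.npz"%n)); P=cloud(d)
    pts={"scene":dict(ring=(415,300),flange=(413,335),cover=(238,262),cal=(175,255),mic=(366,270)),
         "side":dict(ring=(378,318),flange=(375,350),cover=(250,258),cal=(210,234),mic=(370,287))}[n]
    for k,(u,v) in pts.items():
        w=P[v-6:v+7,u-6:u+7].reshape(-1,3); print(n,k,np.nanmedian(w,0).round(1),np.isfinite(w[:,0]).mean())
    A=P.reshape(-1,3); A=A[np.isfinite(A[:,0])]
    w=P[pts["cover"][1]-25:pts["cover"][1]+45,pts["cover"][0]-45:pts["cover"][0]+50].reshape(-1,3)
    print(n,"zhist cover",np.histogram(w[:,2][np.isfinite(w[:,2])],np.arange(-6,70,4))[0])
    r0=np.nanmedian(P[pts["ring"][1]-10:pts["ring"][1]+11,pts["ring"][0]-10:pts["ring"][0]+11].reshape(-1,3),0)[:2]
    w=A[np.hypot(*(A[:,:2]-r0).T)<100]; h=np.histogram(w[:,2],np.arange(-6,112,2)); print(list(zip(h[1].astype(int),h[0])))
E
python3 m.py
```

```text
scene ring [ 491.7 -199.9  100.8] 0.9881656804733728
scene flange [ 457.4 -219.1   58.9] 0.9881656804733728
scene cover [471.6 196.5  39.4] 0.9940828402366864
scene cal [ 4.513e+02  3.909e+02 -2.000e-01] 1.0
scene mic [648.  -14.5   9.3] 0.9940828402366864
scene zhist cover [ 637 4394   74  103   94  102  234  497   85   35   31   37   30   33
   34   56  149    1]
[(np.int64(-6), np.int64(1)), (np.int64(-4), np.int64(285)), (np.int64(-2), np.int64(2280)), (np.int64(0), np.int64(1108)), (np.int64(2), np.int64(85)), (np.int64(4), np.int64(68)), (np.int64(6), np.int64(72)), (np.int64(8), np.int64(178)), (np.int64(10), np.int64(942)), (np.int64(12), np.int64(432)), (np.int64(14), np.int64(112)), (np.int64(16), np.int64(103)), (np.int64(18), np.int64(86)), (np.int64(20), np.int64(28)), (np.int64(22), np.int64(32)), (np.int64(24), np.int64(18)), (np.int64(26), np.int64(26)), (np.int64(28), np.int64(24)), (np.int64(30), np.int64(24)), (np.int64(32), np.int64(24)), (np.int64(34), np.int64(17)), (np.int64(36), np.int64(8)), (np.int64(38), np.int64(3)), (np.int64(40), np.int64(0)), (np.int64(
[... 2399 characters left out ...]
p.int64(64), np.int64(22)), (np.int64(66), np.int64(7)), (np.int64(68), np.int64(13)), (np.int64(70), np.int64(12)), (np.int64(72), np.int64(18)), (np.int64(74), np.int64(44)), (np.int64(76), np.int64(61)), (np.int64(78), np.int64(81)), (np.int64(80), np.int64(98)), (np.int64(82), np.int64(152)), (np.int64(84), np.int64(182)), (np.int64(86), np.int64(118)), (np.int64(88), np.int64(124)), (np.int64(90), np.int64(183)), (np.int64(92), np.int64(195)), (np.int64(94), np.int64(267)), (np.int64(96), np.int64(170)), (np.int64(98), np.int64(102)), (np.int64(100), np.int64(333)), (np.int64(102), np.int64(374)), (np.int64(104), np.int64(37)), (np.int64(106), np.int64(0)), (np.int64(108), np.int64(0))]
```

```bash
cat > m2.py <<'E'
from h import *
C=[]
for n in ("scene","side"):
    P=cloud(dict(np.load("pics/%s0.npz"%n))).reshape(-1,3); C.append(P[np.isfinite(P[:,0])])
def sel(A,c,r,z0,z1):
    w=A[(np.hypot(*(A[:,:2]-c).T)<r)&(A[:,2]>z0)&(A[:,2]<z1)]; return w[:,:2]
both=np.vstack(C)
for nm,A in (("scene",C[0]),("side",C[1]),("both",both)):
    for k,c,z in (("ring",(505,-190),(90,106)),("cover",(480,190),(19,27))):
        xy=sel(A,c,95,*z); b=fit(xy,xy.mean(0)); x=b.x; print(nm,k,len(xy),x[:2].round(1),"yaw",np.degrees(x[2])%120,"cost",b.fun.round(2))
        if k=="ring": rc=x[:2]
        else:
            w=sel(A,x[:2],40,57,64); print("   boss top mean",w.mean(0).round(1),len(w))
    w=sel(A,rc,90,56,65); v=w-rc; r=np.hypot(*v.T); v=v[r>55]; a=np.degrees(np.arctan2(v[:,1],v[:,0]))
    z=np.exp(3j*np.radians(a)); print("  flange ears n",len(v),"yaw mean",np.degrees(np.angle(z.mean()))/3%120, np.histogram(a,np.arange(-180,181,10))[0])
    f=lambda t:np.clip(sdf((w[r>50]-rc-t[:2])@np.array([[np.cos(t[2]),-np.sin(t[2])],[np.sin(t[2]),np.cos(t[2])]])),0,9).sum()+.0
    from scipy.optimize import brute
    q=[(f((0,0,t)),np.degrees(t)) for t in np.radians(np.arange(0,120,1))]; print("  flange yaw by outline",sorted(q)[:5])
    m=sel(A,(645,-15),110,4,25); print("  mic bbox",m.min(0),m.max(0))
E
python3 m2.py
```

```text
scene ring 1757 [ 519.1 -193.1] yaw 60.153503385446825 cost 1.23
scene cover 735 [482.2 214.9] yaw 53.16482062052557 cost 3.48
   boss top mean [482.4 213.7] 179
  flange ears n 213 yaw mean 86.21542898093921 [ 0 36 53 44  1  0  0  0  0  0  0  0  0  0  0  0  0  0  0  0  0  0  0  0
  0 18 29 31  1  0  0  0  0  0  0  0]
  flange yaw by outline [(np.float64(4.98571055671777), np.float64(85.0)), (np.float64(6.705627666667715), np.float64(86.0)), (np.float64(12.347412226155761), np.float64(84.0)), (np.float64(16.241373353755172), np.float64(87.0)), (np.float64(33.57771786236195), np.float64(83.0))]
  mic bbox [593.90493058 -58.55386583] [754.15897124  14.60114992]
side ring 1661 [ 521.1 -194.7] yaw 59.15561836321181 cost 1.47
side cover 637 [484.7 210.8] yaw 49.791331121578374 cost 3.17
   boss top mean [482.7 211.2] 156
  flange ears n 143 yaw mean 85.72590062711586 [ 0 32 53 49  0  0  0  0  0  0  0  0  1  5  3  0  0  0  0  0  0  0  0  0
  0  0  0  0  0  0  0  0  0  0  0  0]
  flange yaw by outline [(np.float64(15.118982564865762), np.float64(86.0)), (np.float64(16.03533967657313), np.fl
[... 241 characters left out ...]
 ring 3418 [ 520.7 -194.4] yaw 59.51849555418991 cost 1.05
both cover 1372 [484.3 211.4] yaw 49.221049678145285 cost 2.84
   boss top mean [482.5 212.6] 335
  flange ears n 367 yaw mean 85.9422916024229 [  0  80 110  86   0   0   0   0   0   0   0   0   1   5   3   0   0   0
   0   0   0   0   0   0   0  11  29  41   1   0   0   0   0   0   0   0]
  flange yaw by outline [(np.float64(30.75434682551534), np.float64(85.0)), (np.float64(41.00287884344972), np.float64(86.0)), (np.float64(57.066741472215185), np.float64(84.0)), (np.float64(72.01710421664933), np.float64(87.0)), (np.float64(111.86823035763143), np.float64(83.0))]
  mic bbox [ 547.84682975 -105.32363026] [754.24695236  84.84332978]
```

```bash
cat >> h.py <<'E'
from scipy.spatial.transform import Rotation as Ro
def pose():
    s=read_state(); R=Ro.from_euler("xyz",s["tool_rot"]); return s,np.array(s["eef_pos"]),R
def tell(xyz,a=None):
    "total tool-frame shift/turn from the measured pose to xyz, tool down, jaw dir a deg"
    s,p,R=pose(); M=R.as_matrix(); cur=np.degrees(np.arctan2(M[1,1],M[0,1]))
    if a is None: a=cur
    c,sn=np.cos(np.radians(a)),np.sin(np.radians(a)); T=np.array([[0,c,sn],[0,sn,-c],[-1,0,0]])
    print("t",s["clock"],"pos",p.round(1),"jaw",cur.round(1),"w",round(s["width"],1),"F",np.round(s["force"],1),"q7",round(s["qpos"][6],2))
    print(" shift(tool now)",(M.T@(np.array(xyz)-p)).round(1)," shift(target axes)",(T.T@(np.array(xyz)-p)).round(1)," turn deg",np.degrees((R.inv()*Ro.from_matrix(T)).as_rotvec()).round(2))
E
python3 -c "
from h import *
tell([455,212,225]); print(pose()[2].as_matrix().round(3)); tell([500,-190,225])
d=get_image('wrist');print(d['cam_to_world'].round(3),d['fovy'])"
```

```text
t 0.1 pos [169.3 627.  224.2] jaw 74.9 w 85.3 F [0.6 0.4 0.5] q7 -0.02
 shift(tool now) [-3.000e-01 -3.261e+02  3.840e+02]  shift(target axes) [  -0.8 -326.1  384. ]  turn deg [-0.  -0.   0.1]
[[-0.     0.261  0.965]
 [-0.002  0.965 -0.261]
 [-1.    -0.002 -0.   ]]
t 0.1 pos [169.3 627.  224.2] jaw 74.9 w 85.3 F [0.6 0.4 0.5] q7 -0.02
 shift(tool now) [ 4.000e-01 -7.025e+02  5.323e+02]  shift(target axes) [  -0.8 -702.5  532.3]  turn deg [-0.  -0.   0.1]
[[ 2.61000e-01 -9.23000e-01 -2.83000e-01  9.66540e+01]
 [ 9.65000e-01  2.49000e-01  7.80000e-02  6.46949e+02]
 [-1.00000e-03 -2.94000e-01  9.56000e-01  3.72964e+02]
 [ 0.00000e+00  0.00000e+00  0.00000e+00  1.00000e+00]] 65.02267098405824
```

Emit:
jog_arm --series '[[[0,0,0],[0,-40,47],-1],[[0,0,0],[0,-40,47],-1],[[0,0,0],[0,-40,47],-1],[[0,0,0],[0,-40,47],-1],[[0,0,0],[0,-40,47],-1],[[0,0,0],[0,-40,47],-1],[[0,0,0],[0,-40,47],-1],[[0,0,0],[0,-40,47],-1]]'

```text
clock: 1.15
eef_pos: [449.9, 218.9, 225.0]
tool_rot: [1.15, 1.571, 0.887]
force: [0.6, 1.1, -0.1]
width: 85.5
```

```bash
python3 -c "
from h import *
tell([490,-190,225])
d=get_image('wrist');np.savez('pics/w1.npz',**d)
P=cloud(d);A=P.reshape(-1,3);A=A[np.isfinite(A[:,0])]
w=A[(A[:,2]>18)&(A[:,2]<28)&(np.hypot(A[:,0]-483,A[:,1]-212)<95)][:,:2]
b=fit(w,(483,212));print(b.x[:2],np.degrees(b.x[2])%120,b.fun,len(w))
w=A[(A[:,2]>57)&(A[:,2]<64)&(np.hypot(A[:,0]-483,A[:,1]-212)<40)];print(w.mean(0),w.min(0),w.max(0))
cv2.imwrite('pics/w1.png',d['img'][...,::-1])"
```

```text
t 1.15 pos [449.9 218.9 225. ] jaw 74.9 w 85.5 F [ 0.6  1.1 -0.1] q7 0.84
 shift(tool now) [  -0.  -384.3  145.2]  shift(target axes) [   0.  -384.3  145.2]  turn deg [-0.    0.01 -0.02]
[483.92681552 215.25615704] 52.32837890015515 0.637948995285424 6675
[483.21831981 215.48014785  59.97210117] [462.15810212 193.53545662  57.00902666] [505.7788569  237.20124752  62.61951048]
```

View pics/w1.png

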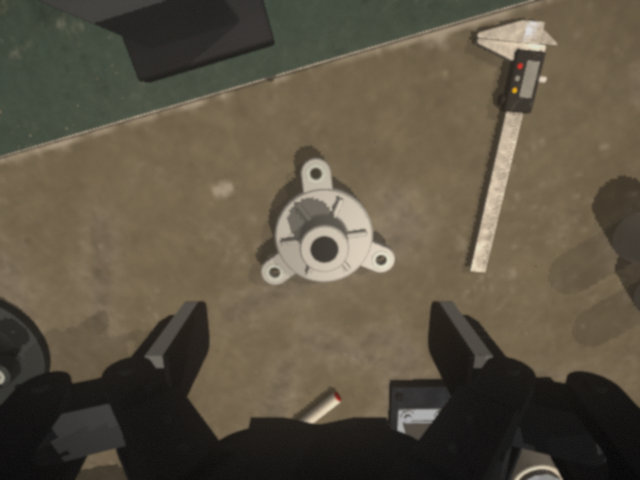

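The fit puts the cover at (483.6, 215.3) with yaw 52.3°. Cover centre is at pixel (322,245), and the boss top measures z=60 as it should. Next I move over to the ring.

Emit:
jog_arm --series '[[[0,0,0],[0,-55,20],-1],[[0,0,0],[0,-55,20],-1],[[0,0,0],[0,-55,20],-1],[[0,0,0],[0,-55,20],-1],[[0,0,0],[0,-55,20],-1],[[0,0,0],[0,-55,20],-1],[[0,0,0],[0,-54,20],-1],[[0,0,0],[0,0,0],-1]]'

```text
clock: 2.2
eef_pos: [483.4, -192.4, 224.9]
tool_rot: [-1.263, 1.568, -1.536]
force: [0.5, 0.6, -0.1]
width: 85.4
```

```bash
cat > ringlook.py <<'E'
from h import *
import sys
tag=sys.argv[1]; zt=float(sys.argv[2])  # ring top z
d=get_image('wrist');np.savez('pics/%s.npz'%tag,**d);cv2.imwrite('pics/%s.png'%tag,d['img'][...,::-1])
A=cloud(d).reshape(-1,3);A=A[np.isfinite(A[:,0])]; c0=np.array((520,-194.))
A=A[np.hypot(*(A[:,:2]-c0).T)<95]
w=A[(A[:,2]>zt-11)&(A[:,2]<zt+4)][:,:2]; b=fit(w,c0); c=b.x[:2]
print("ring",c.round(1),"yaw",(np.degrees(b.x[2])%120).round(1),"cost",b.fun.round(2),len(w))
v=A[:,:2]-c; r=np.hypot(*v.T); h=A[:,2]
t=h[(r<46)&(r>30)]; print("ring top z",np.percentile(t,[25,50,75,95]).round(1)); print("ear z",np.percentile(h[(r>55)&(h>zt-16)],[50,90]).round(1))
k=(h>55)&(h<64.5)&(r>50); fx=A[k][:,:2]; 
f=lambda t:np.clip(sdf((fx-c)@np.array([[np.cos(t),-np.sin(t)],[np.sin(t),np.cos(t)]])),-2,9).sum()
q=sorted((f(np.radians(t)),t) for t in np.arange(0,120,.5)); print("flange yaw",[x[1] for x in q[:5]],len(fx))
k=(h>9)&(h<15)&(r<75);print("foot/ground r",np.percentile(r[(h>9)&(h<15)],[50,95]))
E
python3 ringlook.py w2 102; python3 -c "
from h import *; tell([456,-192.5,104],89.5)"
```

```text
ring [ 521.4 -193.5] yaw 60.1 cost 0.6 10088
ring top z [ 99.2 101.8 102.4 247.7]
ear z [300.7 320.3]
flange yaw [np.float64(86.0), np.float64(85.5), np.float64(86.5), np.float64(85.0), np.float64(84.5)] 1431
foot/ground r [62.38135324 70.99350781]
t 2.25 pos [ 483.5 -188.8  224.7] jaw 74.6 w 85.4 F [0.9 0.6 0.3] q7 1.69
 shift(tool now) [120.7 -10.8 -25.5]  shift(target axes) [120.7  -4.  -27.5]  turn deg [-14.9   -0.03   0.03]
```

View pics/w2.png

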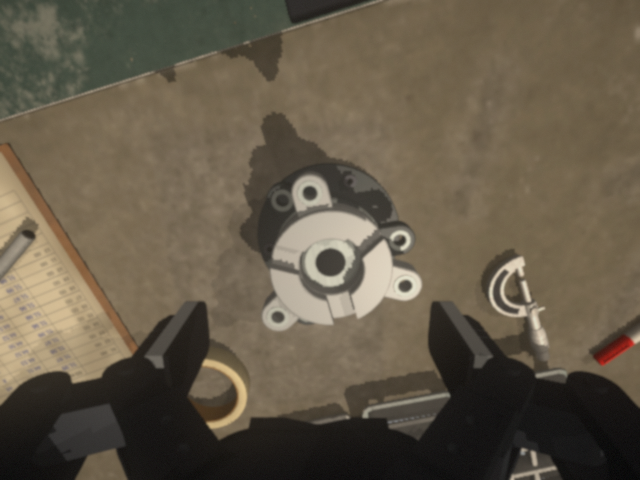

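Ring is at (521.4,-193.5) with yaw 60.1° and top at z=102; the flange yaw is about 85.7°. In the wrist view the ring's ear is at (310,190) and the flange ear at (280,200), so the ring needs about +25.7°. I'll straddle the ear at 180°.

Emit:
jog_arm --series '[[[0,0,0],[0,-11.6,-23.9],-1],[[-7.7,0,0],[0,0,0],-1],[[-7.7,0,0],[30,0,0],-1],[[0,0,0],[40,0,0],-1],[[0,0,0],[40,0,0],-0.5],[[0,0,0],[20,0,0],0],[[0,0,0],[0,0,0],0.1],[[0,0,0],[0,0,0],0.1]]'

```text
clock: 3.25
eef_pos: [458.6, -190.8, 95.7]
tool_rot: [0.056, 1.57, 0.062]
force: [-0.6, -0.9, 0.1]
width: 38.6
```

```bash
cat > arc.py <<'E'
from h import *
c=np.array((521.4,-193.5)); import sys
s,p,R=pose(); v=p[:2]-c; print("radius",np.hypot(*v).round(1),"ang",(np.degrees(np.arctan2(v[1],v[0]))%360).round(1))
r=64
for a in map(float,sys.argv[1:]):
    print(a); t=np.radians(a); tell([c[0]+r*np.cos(t),c[1]+r*np.sin(t),94],a-90)
E
python3 arc.py 180 202; python3 -c "
from h import *
d=get_image('wrist');cv2.imwrite('pics/w3.png',d['img'][...,::-1])"
```

```text
radius 62.8 ang 177.5
180.0
t 3.25 pos [ 458.6 -190.8   95.7] jaw 90.4 w 38.6 F [-0.6 -0.9  0.1] q7 1.96
 shift(tool now) [ 1.7 -2.7 -1.2]  shift(target axes) [ 1.7 -2.7 -1.2]  turn deg [ 0.37  0.06 -0.  ]
202.0
t 3.25 pos [ 458.6 -190.8   95.7] jaw 90.4 w 38.6 F [-0.6 -0.9  0.1] q7 1.96
 shift(tool now) [  1.7 -26.7   3.3]  shift(target axes) [  1.7 -26.   -6.8]  turn deg [-2.163e+01  6.000e-02  1.000e-02]
```

View pics/w3.png

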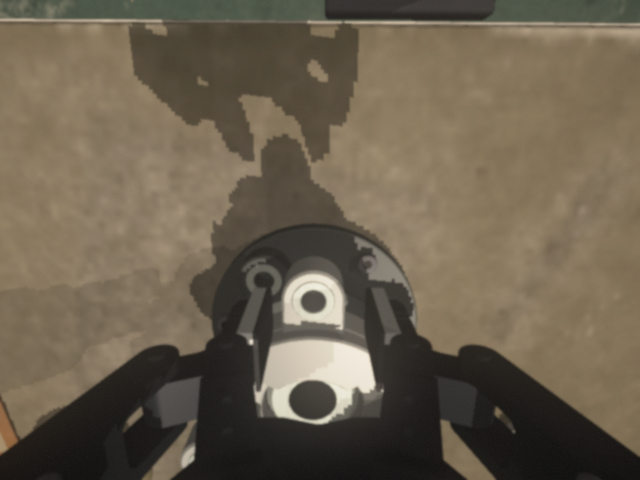

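Fingers stand either side of the ear, which is at (313,300), with an opening of 38.6 mm. I'll sweep about the ring's axis.

Emit:
jog_arm --series '[[[0,0,0],[1.5,-2.7,-1.2],0.1],[[-3,0,0],[0,-3.35,0.09],0.1],[[-3,0,0],[0,-3.35,0.09],0.1],[[-3,0,0],[0,-3.35,0.09],0.1],[[-3,0,0],[0,-3.35,0.09],0.1],[[-3,0,0],[0,-3.35,0.09],0.1],[[-3,0,0],[0,-3.35,0.09],0.1],[[-3,0,0],[0,-3.35,0.09],0.1]]'

```text
clock: 4.3
eef_pos: [461.3, -217.8, 94.1]
tool_rot: [-0.94, 1.57, -0.567]
force: [0.5, 0.3, 0.3]
width: 38.5
```

```bash
python3 arc.py 202; python3 ringlook.py w4 102
```

```text
radius 64.8 ang 202.0
202.0
t 4.3 pos [ 461.3 -217.8   94.1] jaw 111.4 w 38.5 F [0.5 0.3 0.3] q7 2.24
 shift(tool now) [0.1 0.1 0.8]  shift(target axes) [0.1 0.1 0.8]  turn deg [-0.64  0.04  0.06]
ring [ 521.8 -197.4] yaw 61.7 cost 4.5 8004
ring top z [ 80.5 101.4 102.1 102.7]
ear z [172.9 188.2]
flange yaw [np.float64(81.0), np.float64(81.5), np.float64(80.5), np.float64(82.0), np.float64(80.0)] 2001
foot/ground r [64.19818024 72.88480458]
```

Emit:
jog_arm --series '[[[-1.2,0,0],[0,-1.34,0.02],0.1],[[-1.2,0,0],[0,-1.34,0.02],0.1],[[-1.2,0,0],[0,-1.34,0.02],0.1],[[-1.2,0,0],[0,-1.34,0.02],0.1],[[-1.2,0,0],[0,-1.34,0.02],0.1],[[-1.2,0,0],[0,-1.34,0.02],0.1],[[-1.2,0,0],[0,-1.34,0.02],0.1],[[0,0,0],[0,0,0],0.1]]'

```text
clock: 5.35
eef_pos: [465.3, -225.8, 93.5]
tool_rot: [-0.355, 1.571, 0.163]
force: [0.9, 0.5, -0.6]
width: 38.5
```

```bash
python3 arc.py 212; python3 ringlook.py w5 92
```

```text
radius 64.8 ang 209.9
212.0
t 5.35 pos [ 465.3 -225.8   93.5] jaw 119.7 w 38.5 F [ 0.9  0.5 -0.6] q7 2.35
 shift(tool now) [-0.5 -2.3  0.8]  shift(target axes) [-0.5 -2.3  0.7]  turn deg [-2.31  0.01  0.  ]
ring [ 519.5 -191.7] yaw 64.9 cost 5.58 6967
ring top z [ 90.4 101.4 102.1 102.7]
ear z [172.4 187.5]
flange yaw [np.float64(87.5), np.float64(87.0), np.float64(88.0), np.float64(86.5), np.float64(88.5)] 2051
foot/ground r [64.37259662 71.42764354]
```

```bash
python3 -c "
from h import *
import cv2
d=get_image('side');s=get_image('scene')
np.savez('pics/s6.npz',**d)
a=d['img'][260:400,300:450];b=s['img'][250:370,350:480];w=cv2.imread('pics/w5.png')[180:430,180:460]
o=np.zeros((600,800,3),np.uint8);o[:280,:300]=cv2.resize(a,(300,280))[...,::-1];o[:300,350:675]=cv2.resize(b,(325,300))[...,::-1];o[300:550,:280]=w
cv2.imwrite('pics/c6.png',o)"
```

```text
(no output)
```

View pics/c6.png

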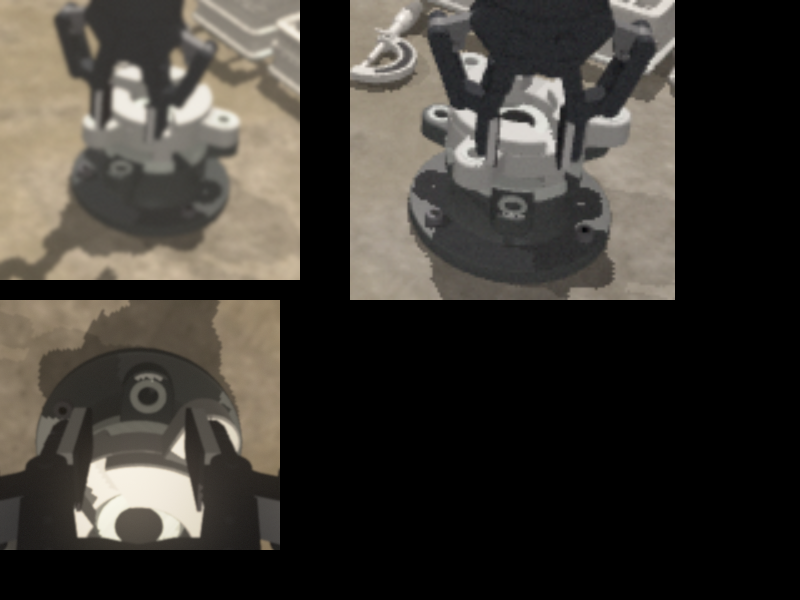

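The pushing finger slid past the ear without moving it; the ear now shows to the right of the right finger, at (225,430) in the crop. I'll check fingertip height and ring yaw.

```bash
python3 - <<'E'
from h import *
s,p,R=pose(); M=R.as_matrix(); c=np.array((521.4,-193.5))
for n in ("side","scene","wrist"):
    d=get_image(n); I=d["img"].reshape(-1,3).astype(int); A=cloud(d).reshape(-1,3); k=np.isfinite(A[:,0])&(np.hypot(A[:,0]-c[0],A[:,1]-c[1])<110); A,I=A[k],I[k]
    v=A[:,:2]-c; r=np.hypot(*v.T); a=np.degrees(np.arctan2(v[:,1],v[:,0]))%360
    e=(A[:,2]>91)&(A[:,2]<98)&(r>58)&(r<76)&(I.sum(1)>330)
    print(n,"ear pts by angle",[(int(x),int(y)) for x,y in zip(np.arange(0,360,10),np.histogram(a[e],np.arange(0,361,10))[0]) if y])
    dark=(I.sum(1)<240)&(A[:,2]>66)&(A[:,2]<140); L=(A-p)@M
    g=dark&(abs(L[:,1])<60)&(abs(L[:,2])<22); h=L[g]
    for sgn in(-1,1):
        q=h[(h[:,1]*sgn>5)]; 
        if len(q): print("  side",sgn,"n",len(q),"x ahead pct 90,97,100",np.percentile(q[:,0],[50,90,97,100]).round(1),"y",np.percentile(q[:,1],[3,50,97]).round(1),"z",np.percentile(q[:,2],[3,50,97]).round(1))
E
```

```text
side ear pts by angle [(70, 1), (170, 18), (180, 30), (190, 18), (280, 19), (290, 39), (300, 36), (310, 3)]
  side -1 n 61 x ahead pct 90,97,100 [-32.7 -21.9 -17.9 -15.9] y [-33.6 -30.  -26.2] z [-9.3 -6.5 -3.1]
  side 1 n 75 x ahead pct 90,97,100 [-32.  -18.2 -16.4 -14. ] y [18.3 19.2 31. ] z [-12.3  -5.2   4.5]
scene ear pts by angle [(40, 3), (50, 24), (60, 12), (160, 11), (170, 42), (180, 36), (190, 2), (280, 18), (290, 36), (300, 5)]
  side -1 n 131 x ahead pct 90,97,100 [-29.8 -15.2 -11.2  -7.6] y [-31.5 -20.  -18.2] z [-11.6  -6.7   7.8]
  side 1 n 78 x ahead pct 90,97,100 [-28.5 -17.6 -14.6 -10.5] y [20.7 30.2 33.7] z [-10.8  -7.   -2.7]
wrist ear pts by angle [(160, 23), (170, 240), (180, 84), (190, 79), (300, 159), (310, 27)]
  side -1 n 2912 x ahead pct 90,97,100 [-28.5  12.   18.5  27.3] y [-31.3 -19.4  -8.2] z [-11.5  -6.9  21. ]
  side 1 n 3080 x ahead pct 90,97,100 [-22.3  13.5  16.4  19.9] y [ 9.1 20.5 35.8] z [-11.5  -2.7  17.7]
```

```bash
python3 - <<'E'
from h import *
s,p,R=pose(); M=R.as_matrix()
d=get_image("scene"); P=cloud(d); I=d["img"].astype(int).sum(2)
for u in (400,403,405,407,434,437):
    print(u)
    for v in range(292,326,2): print("  ",v,I[v,u],P[v,u].round(0),((P[v,u]-p)@M).round(0))
E
```

```text
400
   292 139 [ 443. -197.  145.] [-51.  35.  -5.]
   294 120 [ 444. -197.  140.] [-47.  35.  -5.]
   296 547 [ 487. -177.  102.] [-8. 31. 43.]
   298 428 [ 455. -193.  124.] [-31.  34.   7.]
   300 280 [ 450. -195.  124.] [-31.  34.   2.]
   302 178 [ 447. -197.  123.] [-29.  34.  -2.]
   304 132 [ 445. -198.  120.] [-27.  34.  -4.]
   306 116 [ 441. -200.  120.] [-26.  34.  -8.]
   308 294 [ 443. -200.  115.] [-21.  33.  -7.]
   310 236 [ 444. -200.  110.] [-17.  33.  -6.]
   312 353 [ 463. -191.   89.] [ 4. 31. 16.]
   314 638 [ 452. -197.   96.] [-2. 32.  3.]
   316 444 [ 447. -199.   95.] [-2. 32. -2.]
   318 358 [ 448. -199.   91.] [ 3. 32. -2.]
   320 365 [ 449. -199.   86.] [ 8. 31. -0.]
   322 359 [ 447. -200.   84.] [10. 31. -3.]
   324 362 [ 448. -200.   78.] [15. 31. -2.]
403
   292 135 [ 439. -204.  150.] [-56.  31. -12.]
   294 123 [ 442. -203.  144.] [-51.  31. -10.]
   296 132 [ 439. -205.  143.] [-49.  31. -13.]
   298 130 [ 444. -203.  135.] [-41.  30.  -7.]
   300 108 [ 445. -203.  130.] [-37.  30.  -6.]
   302 118 [ 443. -204.  129.] [-35.  30.  -9.]
   304 116 [
[... 3042 characters left out ...]
249.  145.] [-51. -20. -10.]
   298 228 [ 468. -249.  140.] [-47. -21.  -9.]
   300 379 [ 466. -249.  138.] [-44. -21. -11.]
   302 393 [ 467. -250.  133.] [-40. -22. -10.]
   304 390 [ 466. -250.  130.] [-37. -22. -11.]
   306 391 [ 468. -250.  125.] [-32. -23.  -9.]
   308 390 [ 466. -251.  123.] [-29. -23. -12.]
   310 398 [ 467. -251.  118.] [-25. -23. -11.]
   312 389 [ 470. -251.  113.] [-19. -24.  -9.]
   314 386 [ 468. -252.  111.] [-17. -24. -11.]
   316 382 [ 469. -252.  106.] [-12. -25. -10.]
   318 357 [ 529. -231.   52.] [ 41. -36.  52.]
   320 138 [ 525. -233.   51.] [ 42. -36.  48.]
   322 140 [ 521. -235.   50.] [ 43. -36.  44.]
   324 149 [ 517. -237.   49.] [ 44. -35.  40.]
```

The fingertips really stand at z≈105, about 12 mm behind the reported TCP instead of about 18 ahead, so they passed over the ear. I'll check the gripper's body height in the same way before going lower.

```bash
python3 - <<'E'
from h import *
s,p,R=pose(); M=R.as_matrix()
for n in ("scene","side"):
    d=get_image(n); P=cloud(d); I=d["img"].astype(int).sum(2)
    L=(P-p)@M; k=np.isfinite(P[...,0])&(P[...,2]>104)&(abs(L[...,1])<75)&(abs(L[...,2])<50)
    h=L[k]
    print(n,p.round(1))
    for x in range(-120,0,6):
        q=h[(h[:,0]>=x)&(h[:,0]<x+6)]
        if len(q)>5: print(x,len(q),"y",np.percentile(q[:,1],[2,98]).round(0),"z",np.percentile(q[:,2],[2,98]).round(0))
E
```

```text
scene [ 465.2 -225.6   93.5]
-120 206 y [-40.  43.] z [-13.   4.]
-114 425 y [-61.  63.] z [-20.   9.]
-108 344 y [-64.  67.] z [-20.   8.]
-102 251 y [-62.  64.] z [-20.  -3.]
-96 205 y [-61.  63.] z [-18.  -4.]
-90 196 y [-59.  60.] z [-18.  -2.]
-84 187 y [-57.  58.] z [-18.   6.]
-78 147 y [-55.  55.] z [-18.  14.]
-72 123 y [-53.  55.] z [-16.  10.]
-66 218 y [-49.  52.] z [-14.  10.]
-60 150 y [-48.  50.] z [-14.   8.]
-54 85 y [-46.  45.] z [-14.  -2.]
-48 61 y [-31.  35.] z [-13.   7.]
-42 57 y [-31.  33.] z [-12.   4.]
-36 66 y [-31.  33.] z [-13.   6.]
-30 66 y [-30.  34.] z [-13.   9.]
-24 56 y [-31.  33.] z [-12.  -0.]
-18 54 y [-29.  31.] z [-12.   9.]
-12 9 y [-24.  28.] z [-12.   7.]
side [ 465.2 -225.6   93.5]
-120 207 y [-44.  39.] z [-19.   5.]
-114 357 y [-65.  62.] z [-21.  10.]
-108 270 y [-67.  64.] z [-21.   7.]
-102 210 y [-65.  62.] z [-20.  -0.]
-96 172 y [-63.  61.] z [-19.  -3.]
-90 173 y [-61.  58.] z [-19.  10.]
-84 175 y [-59.  57.] z [-19.  14.]
-78 160 y [-56.  55.] z [-18.  14.]
-72 131 y [-55.  53.] z [-16.  11.]
-66 196 y [-52.  51.] z [-14.  11.]
-60 145 y [-51.  49.] z [-15.   9.]
-54 67 y [-38.  44.] z [-15.   8.]
-48 57 y [-33.  32.] z [-14.   9.]
-42 75 y [-33.  31.] z [-12.   9.]
-36 75 y [-33.  32.] z [-12.   7.]
-30 68 y [-34.  32.] z [-13.   9.]
-24 68 y [-33.  31.] z [-13.  10.]
-18 54 y [-31.  32.] z [-12.   8.]
-12 16 y [-31.  21.] z [-11.  49.]
```

Emit:
jog_arm --series '[[[3.7,0,0],[0,4.15,0.13],-0.1],[[3.7,0,0],[0,4.15,0.13],-0.1],[[3.7,0,0],[0,4.15,0.13],-0.1],[[3.7,0,0],[0,4.15,0.13],-0.1],[[3.7,0,0],[0,4.15,0.13],-0.1],[[3.7,0,0],[0,4.15,0.13],-0.1],[[3.7,0,0],[0,4.15,0.13],-0.1],[[3.7,0,0],[0,4.15,0.13],-0.1]]'

```text
clock: 6.8
eef_pos: [456.7, -193.8, 93.5]
tool_rot: [0.819, 1.571, 0.819]
force: [-0.2, 0.7, -0.2]
width: 47.2
```

```bash
python3 arc.py 180
```

```text
radius 64.7 ang 180.2
180.0
t 6.8 pos [ 456.7 -193.8   93.5] jaw 90.0 w 47.2 F [-0.2  0.7 -0.2] q7 1.96
 shift(tool now) [-0.5  0.3  0.7]  shift(target axes) [-0.5  0.3  0.7]  turn deg [-0.03  0.   -0.  ]
```

Emit:
jog_arm --series '[[[0,0,0],[11,0,0],-0.1],[[0,0,0],[11,0,0],-0.1],[[0,0,0],[11,0,0],0.1],[[0,0,0],[0,0,0],0.2],[[0,0,0],[0,0,0],0.2]]'

```text
clock: 7.42
eef_pos: [456.7, -194.1, 60.3]
tool_rot: [2.72, 1.57, 2.721]
force: [-0.1, 0.6, -0.7]
width: 34.2
```

Emit:
jog_arm --series '[[[-3,0,0],[0,-3.38,0.09],0.2],[[-3,0,0],[0,-3.38,0.09],0.2],[[-3,0,0],[0,-3.38,0.09],0.2]]'

```text
clock: 7.8
eef_pos: [457.8, -204.1, 60.7]
tool_rot: [0.21, 1.57, 0.372]
force: [0.6, 1.4, 0.3]
width: 34.1
```

```bash
python3 arc.py 190; cat > ears.py <<'E'
from h import *
c=np.array((521.4,-193.5))
for n in ("side","scene"):
    d=get_image(n); I=d["img"].reshape(-1,3).astype(int); A=cloud(d).reshape(-1,3); k=np.isfinite(A[:,0]); A,I=A[k],I[k]
    v=A[:,:2]-c; r=np.hypot(*v.T); a=np.degrees(np.arctan2(v[:,1],v[:,0]))%360
    top=(r<46)&(r>30)&(I.sum(1)>400)&(A[:,2]>70)&(A[:,2]<110)
    e=(A[:,2]>82)&(A[:,2]<98)&(r>54)&(r<78)&(a>240)&(a<355)
    print(n,"top z",np.percentile(A[top,2],[60,80,90]).round(1),"third ear (300) angle",np.median(a[e]).round(1),e.sum(),"z90",np.percentile(A[e,2],90).round(1))
E
python3 ears.py
```

```text
radius 64.5 ang 189.5
190.0
t 7.8 pos [ 457.8 -204.1   60.7] jaw 99.3 w 34.1 F [0.6 1.4 0.3] q7 2.07
 shift(tool now) [-33.3  -0.6   0.5]  shift(target axes) [-33.3  -0.6   0.5]  turn deg [-0.7   0.03 -0.01]
side top z [102.1 102.8 103.5] third ear (300) angle 297.6 212 z90 96.3
scene top z [101.7 102.1 102.5] third ear (300) angle 297.1 156 z90 95.1
```

Emit:
jog_arm --series '[[[-3,0,0],[0,-3.38,0.09],0.2],[[-3,0,0],[0,-3.38,0.09],0.2],[[-3,0,0],[0,-3.38,0.09],0.2],[[-3,0,0],[0,-3.38,0.09],0.2]]'

```text
clock: 8.4
eef_pos: [461.0, -217.3, 60.5]
tool_rot: [2.17, 1.571, 2.541]
force: [0.2, 1.6, -0.2]
width: 34.0
```

```bash
python3 arc.py 202|head -1;python3 ears.py
```

```text
radius 64.9 ang 201.5
side top z [102.1 102.8 103.4] third ear (300) angle 308.8 204 z90 96.5
scene top z [101.5 102.  102.3] third ear (300) angle 327.0 1 z90 94.0
```

Now the ring turns with the finger. I'll go on slowly through the window.

Emit:
jog_arm --series '[[[-1.3,0,0],[0,-1.47,0.02],0.2],[[-1.3,0,0],[0,-1.47,0.02],0.2],[[-1.3,0,0],[0,-1.47,0.02],0.2],[[-1.3,0,0],[0,-1.47,0.02],0.2],[[-1.3,0,0],[0,-1.47,0.02],0.2]]'

```text
clock: 9.12
eef_pos: [464.2, -223.9, 60.5]
tool_rot: [-1.936, 1.571, -1.453]
force: [-0.3, 0.5, 0.4]
width: 34.2
```

```bash
python3 arc.py 209;python3 ears.py
```

```text
radius 64.8 ang 208.0
209.0
t 9.125 pos [ 464.2 -223.9   60.5] jaw 117.7 w 34.2 F [-0.3  0.5  0.4] q7 2.3
 shift(tool now) [-33.5  -1.1   0.8]  shift(target axes) [-33.5  -1.2   0.8]  turn deg [-1.33 -0.    0.  ]
side top z [91.9 92.7 93.2] third ear (300) angle 321.4 106 z90 86.5
scene top z [91.7 92.1 92.4] third ear (300) angle 329.1 28 z90 86.0
```

The ring dropped: its top is now at z=92. I'll back off and look.

Emit:
jog_arm --series '[[[1.5,0,0],[0,1.7,0],0],[[0,0,0],[-20,0,0],-0.3],[[0,0,0],[-50,0,0],-1],[[0,0,0],[-60,0,0],-1],[[10,0,0],[-34,0,0],-1],[[10,0,0],[0,0,0],-1],[[10,0,0],[0,0,0],-1],[[10,0,0],[0,30,20],-1]]'

```text
clock: 10.22
eef_pos: [483.8, -196.0, 224.7]
tool_rot: [-1.777, 1.569, -2.032]
force: [0.1, 1.0, 0.3]
width: 85.4
```

```bash
python3 ringlook.py w7 92; python3 - <<'E'
from h import *
# level check of ring face
d=dict(np.load('pics/w7.npz'));A=cloud(d).reshape(-1,3);A=A[np.isfinite(A[:,0])]
r=np.hypot(A[:,0]-521.4,A[:,1]+193.5);w=A[(r>31)&(r<46)&(A[:,2]>86)&(A[:,2]<97)]
X=np.c_[w[:,:2]-[521.4,-193.5],np.ones(len(w))];print("plane",np.linalg.lstsq(X,w[:,2],rcond=None)[0].round(3))
tell([483.5,215.3,225])
E
```

```text
ring [ 520.8 -193.4] yaw 85.3 cost 0.6 11982
ring top z [ 91.   92.   93.1 307. ]
ear z [300.  318.3]
flange yaw [np.float64(85.5), np.float64(86.0), np.float64(85.0), np.float64(86.5), np.float64(84.5)] 220
foot/ground r [61.33329138 70.56680858]
plane [-1.0000e-03  1.0000e-03  9.1918e+01]
t 10.275 pos [ 488.8 -188.6  224.7] jaw 75.6 w 85.6 F [ 3.4  3.9 -0.1] q7 1.66
 shift(tool now) [   0.8  389.9 -105.8]  shift(target axes) [-3.000e-01  3.899e+02 -1.058e+02]  turn deg [-0.    0.13 -0.2 ]
```

Ring is seated: yaw 85.3°, top at z=92 and level, with its ears over the flange's. Now the cover.

```bash
python3 ringlook.py w8 92
```

```text
ring [ 520.9 -193.6] yaw 85.0 cost 0.59 12008
ring top z [ 91.8 305.9 313.7 318.7]
ear z [299.7 317.5]
flange yaw [np.float64(86.0), np.float64(85.5), np.float64(86.5), np.float64(85.0), np.float64(87.0)] 217
foot/ground r [61.30122264 70.64011014]
```

Emit:
jog_arm --series '[[[0,0,0],[0,56,-15],-1],[[0,0,0],[0,56,-15],-1],[[0,0,0],[0,56,-15],-1],[[0,0,0],[0,56,-15],-1],[[0,0,0],[0,56,-15],-1],[[0,0,0],[0,56,-15],-1],[[0,0,0],[0,54,-15],-1],[[0,0,0],[0,0,0],-1]]'

```text
clock: 11.32
eef_pos: [475.9, 215.7, 224.3]
tool_rot: [1.897, 1.568, 1.663]
force: [0.5, -0.6, 0.5]
width: 85.3
```

Emit:
jog_arm --series '[[[7.8,0,0],[0,0,0],-1],[[7.8,0,0],[0,0,0],-1],[[0,0,0],[0,0,0],-1],[[0,0,0],[0,0,0],-1]]'

```text
clock: 11.82
eef_pos: [477.2, 209.4, 224.5]
tool_rot: [-1.649, 1.57, -2.163]
force: [-0.2, -0.6, 0.8]
width: 85.7
```

```bash
cat > coverlook.py <<'E'
from h import *
import sys
d=get_image('wrist');P=cloud(d);A=P.reshape(-1,3);A=A[np.isfinite(A[:,0])]
w=A[(A[:,2]>18)&(A[:,2]<28)&(np.hypot(A[:,0]-483,A[:,1]-215)<95)][:,:2]
b=fit(w,(483,215));print("cover",b.x[:2],np.degrees(b.x[2])%120,b.fun,len(w))
w=A[(A[:,2]>57)&(A[:,2]<64)&(np.hypot(A[:,0]-483,A[:,1]-215)<40)];print(w.mean(0),(w.min(0)+w.max(0))/2)
w=A[(A[:,2]>8)&(A[:,2]<62)&(np.hypot(A[:,0]-483,A[:,1]-215)<95)];print(np.histogram(w[:,2],range(8,64,2)))
tell([483.6,215.3,23],60)
E
python3 coverlook.py
```

```text
cover [483.67644359 215.36930238] 51.44578539390833 0.6374681176734485 7290
[483.51244213 215.53769279  59.96471175] [484.15098826 215.23322783  59.86462049]
(array([   0,   11,   25,   45,   36,   50,  580, 4048, 2318,  294,  347,
         18,   12,   18,   18,   12,   13,   15,   23,   14,   15,   18,
         17,   13,   39,  974, 1002]), array([ 8, 10, 12, 14, 16, 18, 20, 22, 24, 26, 28, 30, 32, 34, 36, 38, 40,
       42, 44, 46, 48, 50, 52, 54, 56, 58, 60, 62]))
t 11.875 pos [477.2 209.5 224.5] jaw 60.6 w 85.2 F [ 0.3  0.7 -0.1] q7 0.63
 shift(tool now) [201.5   8.2   2.8]  shift(target axes) [201.5   8.2   2.7]  turn deg [ 0.56 -0.    0.01]
```

Emit:
jog_arm --series '[[[0,0,0],[0,8.2,2.8],-1],[[0,0,0],[50,0,0],-1],[[0,0,0],[60,0,0],-1],[[0,0,0],[50,0,0],-1],[[0,0,0],[20,0,0],-1],[[0,0,0],[0,0,0],-1]]'

```text
clock: 12.62
eef_pos: [483.0, 215.7, 42.9]
tool_rot: [-2.266, 1.568, -2.781]
force: [1.1, -0.6, 0.5]
width: 85.4
```

```bash
python3 - <<'E'
from h import *
tell([483.7,215.4,24],60.6)
s,p,R=pose(); M=R.as_matrix()
for n in ("scene","side"):
    d=get_image(n); P=cloud(d).reshape(-1,3); L=(P-p)@M
    k=np.isfinite(P[:,0])&(P[:,2]>28)&(abs(L[:,1])<75)&(abs(L[:,1])>30)&(abs(L[:,2])<30); h=L[k]
    print(n,"lowest finger x ahead by side",[ (np.percentile(h[h[:,1]*s_>0][:,0],[90,98]).round(1),np.percentile(h[(h[:,1]*s_>0)&(h[:,0]>-40),1],[2,98]).round(1)) for s_ in(-1,1)])
E
```

```text
t 12.625 pos [483.  215.7  42.9] jaw 60.5 w 85.4 F [ 1.1 -0.6  0.5] q7 0.65
 shift(tool now) [18.8  0.1  0.8]  shift(target axes) [18.9  0.1  0.8]  turn deg [-0.08 -0.12  0.14]
scene lowest finger x ahead by side [(array([-112.3,  -44.5]), array([-57.2, -43.1])), (array([-23.9, -20.3]), array([39.4, 50.5]))]
side lowest finger x ahead by side [(array([-120.6,  -44.9]), array([-58.6, -30.6])), (array([-27.9, -24.8]), array([37.2, 47.8]))]
```

Emit:
jog_arm --series '[[[0,0,0],[18.5,0,0.8],-1],[[0,0,0],[0,0,0],0],[[0,0,0],[0,0,0],1],[[0,0,0],[0,0,0],1],[[0,0,0],[0,0,0],1],[[0,0,0],[0,0,0],1],[[0,0,0],[0,0,0],1]]'

```text
clock: 13.6
eef_pos: [484.9, 215.6, 27.6]
tool_rot: [0.986, 1.569, 0.47]
force: [-1.4, -0.9, 6.9]
width: 42.2
```

Emit:
jog_arm --series '[[[0,0,0],[-20,0,0],1],[[0,0,0],[-50,0,0],1],[[0,0,0],[-60,0,0],1],[[0,0,0],[-30,0,0],1],[[0,0,0],[0,0,0],1]]'

```text
clock: 14.22
eef_pos: [485.6, 216.1, 188.4]
tool_rot: [0.991, 1.565, 0.476]
force: [0.1, 0.1, -4.7]
width: 42.4
```

```bash
cat > held.py <<'E'
from h import *
s,p,R=pose(); print(s["eef_pos"],s["width"],s["force"]); M=R.as_matrix(); out=[]
Q=[]
for n in ("scene","side","wrist"):
    d=get_image(n); P=cloud(d).reshape(-1,3); L=(P-p)@M; L=L[np.isfinite(L[:,0])&(np.hypot(L[:,1],L[:,2])<95)]
    # cover plate/ear top expected ~ x ahead 0 (24-24); select
    q=L[(L[:,0]>-4)&(L[:,0]<18)]; t=L[(L[:,0]>-4)&(L[:,0]<5)]; print(n,len(q),len(t),np.histogram(L[:,0],range(-40,40,5))[0]); 
    W=t@M.T+p
    if len(t)>80:
        b=fit(W[:,:2],p[:2]); print("  centre-TCP",(b.x[:2]-p[:2]).round(1),"yaw",(np.degrees(b.x[2])%120).round(1),"cost",b.fun.round(2))
    Q.append(W[:,:2])
a=np.vstack(Q); b=fit(a,p[:2]); print("all centre-TCP",(b.x[:2]-p[:2]).round(1),"yaw",(np.degrees(b.x[2])%120).round(1),"cost",b.fun.round(2)); print("jaw",np.degrees(np.arctan2(M[1,1],M[0,1])))
E
python3 held.py
```

```text
[485.60047407 216.08802987 188.41294835] 42.35971980520081 [ 0.12639121  0.12223955 -4.73669773]
scene 1077 493 [ 39  92  58  54  53  36  35  75 431 350 155  96  20  11   0]
  centre-TCP [-3.2  1.7] yaw 52.9 cost 4.93
side 919 313 [ 34  61  48  48  40  44  39  58 261 393 142  91  18  13   0]
  centre-TCP [-1.8 -5.2] yaw 50.4 cost 5.83
wrist 24088 2618 [  708  1591 10490  1046   946   758   499   379  2320 20399   724   490
    28     4     1]
  centre-TCP [-3.8 39.9] yaw 3.2 cost 5.89
all centre-TCP [-3.1  2.1] yaw 53.4 cost 4.58
jaw 60.49197664674398
```

```bash
sed -i 's/t=L\[(L\[:,0\]>-4)&(L\[:,0\]<5)\]/t=L[(L[:,0]>1)\&(L[:,0]<10)]/; s/range(-40,40,5)/range(-10,24,2)/' held.py; python3 held.py; python3 -c "
from h import *
d=get_image('wrist');cv2.imwrite('pics/w9.png',d['img'][...,::-1])"
```

```text
[482.91916795 214.8626945  184.52672343] 41.91408309004084 [-0.80788487 -0.29534365 -5.13107307]
scene 1071 731 [ 19  12  13  18  47  68 164 348 118  73  66  59  66  44  17   6]
  centre-TCP [-2.  -0.8] yaw 52.1 cost 3.58
side 931 624 [ 18  10  10  23  52  80 224 217  79  63  72  45  44  32   5   7]
  centre-TCP [-0.4 -6.5] yaw 49.9 cost 3.07
wrist 24040 21331 [  176   145   163   150  1134  1010  6732 12208  1781   254   253   225
   216    77    10     0]
  centre-TCP [0.8 2.7] yaw 55.0 cost 1.74
all centre-TCP [-0.8  1.2] yaw 52.4 cost 0.6
jaw 60.4923537631839
```

View pics/w9.png

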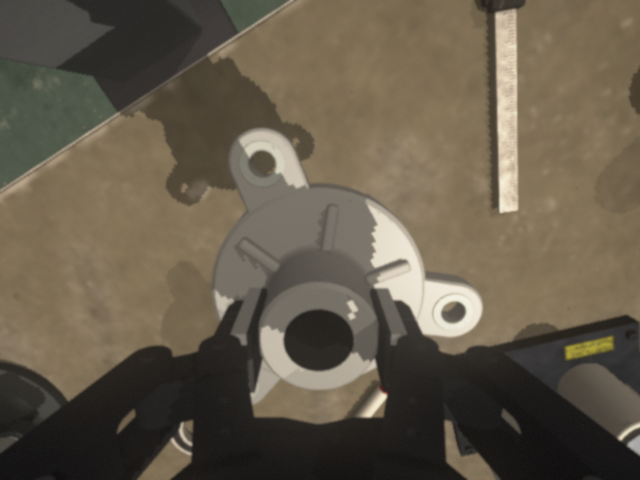

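Cover is held level by the boss at (318,340), with its ears at (262,160) and (455,312). I'll carry it over the ring and turn it by +33°.

Emit:
jog_arm --series '[[[0,0,0],[0,-20,14],1],[[0,0,0],[0,-40,28],1],[[0,0,0],[0,-46,32],1],[[0,0,0],[0,-46,32],1],[[0,0,0],[0,-46,32],1],[[0,0,0],[0,-46,32],1],[[0,0,0],[0,-46,32],1],[[0,0,0],[0,-30,21],1]]'

```text
clock: 15.58
eef_pos: [520.1, -176.5, 185.2]
tool_rot: [-1.959, 1.569, -2.477]
force: [0.1, 1.4, -4.4]
width: 41.9
```

Emit:
jog_arm --series '[[[0,0,0],[0,-17,12],1],[[-6.6,0,0],[0,0,0],1],[[-6.6,0,0],[0,0,0],1],[[-6.6,0,0],[0,0,0],1],[[-6.6,0,0],[0,0,0],1],[[-6.6,0,0],[0,0,0],1],[[0,0,0],[0,0,0],1],[[0,0,0],[0,0,0],1]]'

```text
clock: 16.58
eef_pos: [522.8, -192.9, 185.7]
tool_rot: [2.353, 1.57, 2.413]
force: [0.4, 0.1, -3.5]
width: 42.0
```

```bash
python3 held.py; python3 -c "
from h import *
tell([521.5,-194.1,150],93.5)"
```

```text
[ 522.77218606 -192.90010644  185.69928578] 42.00911491496972 [ 0.44490141  0.07976416 -3.52167777]
scene 1838 1364 [ 31  27  34  26  75 101 293 697 225 105  97  83  80  56  10  11]
  centre-TCP [-1.9  0.6] yaw 84.8 cost 1.18
side 1685 1238 [ 21  21  21  35  87 127 522 423 121 105  96  76  68  25   8  14]
  centre-TCP [-2.9 -1.6] yaw 86.4 cost 1.34
wrist 24029 21264 [  163   166   137   184  1435   840 10423  9458   721   250   238   239
   195    46     4     0]
  centre-TCP [-1.1  2.5] yaw 87.6 cost 1.71
all centre-TCP [-1.6 -0.1] yaw 85.7 cost 0.48
jaw 93.42488293237666
t 16.725 pos [ 522.8 -193.3  185.9] jaw 93.4 w 42.5 F [-0.4 -0.4 -3.6] q7 1.86
 shift(tool now) [35.9 -0.7 -1.4]  shift(target axes) [35.9 -0.7 -1.4]  turn deg [-0.05 -0.02 -0.01]
```

The cover's measured centre is within 0.5 mm and 0.5° of the ring. I'll lower it.

Emit:
jog_arm --series '[[[0,0,0],[25,-0.3,0],1],[[0,0,0],[20,0,0],1],[[0,0,0],[10,0,0],1],[[0,0,0],[4,0,0],1],[[0,0,0],[4,0,0],1],[[0,0,0],[3,0,0],1],[[0,0,0],[2,0,0],1],[[0,0,0],[0,0,0],1]]'

```text
clock: 17.73
eef_pos: [522.8, -193.9, 118.0]
tool_rot: [2.86, 1.571, 2.921]
force: [0.5, 0.2, -4.3]
width: 42.3
```

Emit:
jog_arm --series '[[[0,0,0],[2,0,0],1],[[0,0,0],[2,0,0],1],[[0,0,0],[2,0,0],1],[[0,0,0],[0,0,0],1]]'

```text
clock: 18.23
eef_pos: [522.7, -193.8, 111.7]
tool_rot: [2.767, 1.57, 2.827]
force: [0.6, -0.6, -4.7]
width: 42.0
```

```bash
sed 's/^a=np.vstack/#&/' held.py > held2.py; python3 held.py | tail -3; python3 -c "
from h import *
tell([521.5,-194.1,111],93.5)"
```

```text
centre-TCP [-0.9  3.3] yaw 88.3 cost 1.72
all centre-TCP [-1.3  0. ] yaw 84.8 cost 0.5
jaw 93.48341935653829
t 18.375 pos [ 522.9 -193.9  112. ] jaw 93.5 w 42.4 F [-0.8  0.3 -4.7] q7 1.84
 shift(tool now) [ 1.  -0.1 -1.4]  shift(target axes) [ 1.  -0.1 -1.4]  turn deg [-0.01 -0.   -0.  ]
```

Emit:
jog_arm --series '[[[0,0,0],[1,0,0],1],[[0,0,0],[1,0,0],1],[[0,0,0],[0,0,0],1]]'

```text
clock: 18.75
eef_pos: [522.8, -193.8, 109.9]
tool_rot: [2.731, 1.571, 2.791]
force: [-0.3, -0.4, -4.8]
width: 42.3
```

Emit:
jog_arm --series '[[[0,0,0],[1,0,0],1],[[0,0,0],[1,0,0],1],[[0,0,0],[0,0,0],1]]'

```text
clock: 19.12
eef_pos: [522.8, -193.9, 109.5]
tool_rot: [-0.76, 1.57, -0.699]
force: [-3.5, 1.2, 8.4]
width: 42.1
```

Contact came at TCP z=109.5, at the seated height; riding on the ring's face would be about 120. I'll let go and rise.

Emit:
jog_arm --series '[[[0,0,0],[0,0,0],0],[[0,0,0],[0,0,0],-0.5],[[0,0,0],[0,0,0],-1],[[0,0,0],[0,0,0],-1],[[0,0,0],[-40,0,0],-1],[[0,0,0],[-55,0,0],-1],[[0,0,0],[-30,0,-37],-1],[[0,0,0],[0,0,0],-1]]'

```text
clock: 20.12
eef_pos: [485.0, -197.3, 235.3]
tool_rot: [-0.733, 1.568, -0.674]
force: [0.5, 0.1, -0.0]
width: 85.4
```

```bash
cat > fin.py <<'E'
from h import *
print(read_state()["eef_pos"],read_state()["force"])
d=get_image('wrist');cv2.imwrite('pics/w10.png',d['img'][...,::-1])
A=cloud(d).reshape(-1,3);A=A[np.isfinite(A[:,0])];c=np.array((521,-193.5));r=np.hypot(*(A[:,:2]-c).T)
w=A[(r<95)&(A[:,2]>100)&(A[:,2]<111)];b=fit(w[:,:2],c);print("cover",b.x[:2],np.degrees(b.x[2])%120,b.fun)
q=w[(w[:,2]>103)&(w[:,2]<108.5)];X=np.c_[q[:,:2]-c,np.ones(len(q))];print("plane (z at centre, want 106)",np.linalg.lstsq(X,q[:,2],rcond=None)[0].round(3),np.median(q[:,2]))
t=A[(r<22)&(A[:,2]>130)&(A[:,2]<160)];print("boss top (want 142)",np.percentile(t[:,2],[25,50,75]),t[:,:2].mean(0))
e=A[(r>80)&(r<150)&(A[:,2]>30)&(A[:,2]<80)]
s=get_image('scene');sd=get_image('side');o=np.zeros((480,800,3),np.uint8)
o[:,:400]=cv2.resize(s['img'][220:388,345:485],(400,480))[...,::-1];o[:,400:]=cv2.resize(sd['img'][230:400,305:447],(400,480))[...,::-1];cv2.imwrite('pics/c10.png',o)
for n,D in(("scene",s),("side",sd)):
    P=cloud(D);A=P.reshape(-1,3);A=A[np.isfinite(A[:,0])];r=np.hypot(*(A[:,:2]-c).T);t=A[(r<22)&(A[:,2]>130)&(A[:,2]<160)];print(n,"boss",np.median(t[:,2]))
E
python3 fin.py
```

```text
[ 485.00972165 -197.25763209  235.2904053 ] [ 0.54447732  0.10362745 -0.03897663]
cover [ 522.24842286 -193.33078027] 84.72169428746508 0.5721399572210496
plane (z at centre, want 106) [ -0.      0.    105.538] 105.61272566340205
boss top (want 142) [141.37288241 141.93057235 142.41567806] [ 519.50634055 -193.64198682]
scene boss 140.98827649181504
side boss 141.91375582944318
```

View pics/c10.png

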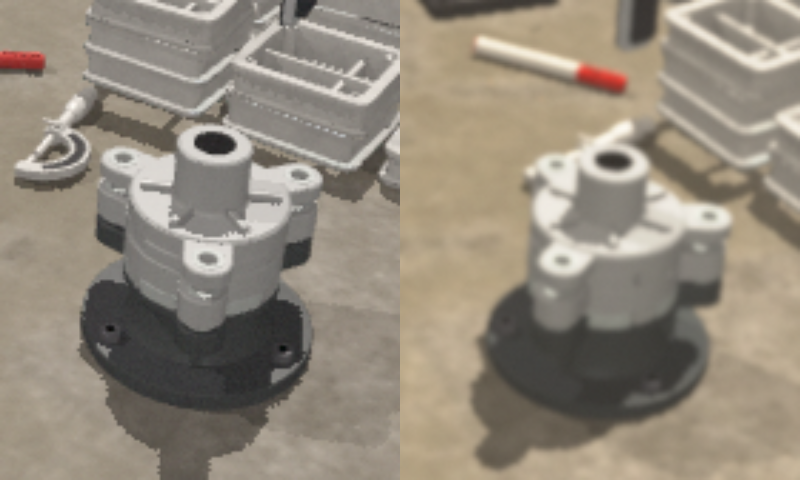

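The stack is closed up: the cover's ears stand over the ring's and flange's ears, with no gaps, and the micrometer is undisturbed. Handing in.

```bash
python3 -c "
from cell import *
print(finish_job())"
```

```text
the job is handed in; nothing more can be done
None
```

The pump adapter is assembled and handed in after about 20 s of the 54 s allowed; the system gave no verdict. I turned the ring about 25° by an ear until it dropped 10 mm into the flange. I then set the cover on it by its boss and let go.

**Last checks**
- **Ring:** its face measured level at z = 92 mm, as expected when seated. Its yaw was 85°, against about 85.7° for the flange. I took these before the cover went on.
- **Cover:** the boss top measured 141–142 mm (142 expected) and the plate 105.6 mm (106 expected), level. It sits within about 1.5 mm of the ring's centre, with yaw 84.7°.
- **Robot:** the gripper is open and well clear, with the force reading near zero.
- **Bystanders:** the arm went near neither tool. The micrometer looks unmoved in the final picture, but I did not re-measure it. The caliper is outside that picture; I last saw it in the wrist view just after lifting the cover.

**What disagreed:** the fingertips stand about 30 mm higher than the stated tool geometry. My first sweep passed over the ear without touching it. I measured the offset with the cameras, went lower, and the second sweep worked.

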